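Unlatch the coupon box and hold its lid open at 60 degrees

TASK

Turn the latch on the front of the grey coupon box round until it is fully clear of the lid, then lift the lid by its ball handle to about 60 degrees from shut, so that the weld on the test piece inside can be looked at. The lid is sprung and falls shut if let go, so finish while still holding it steady at 60 degrees; do not let it drop on the way, and leave the things in and around the box where they are.

Things in the scene. Friction and masses are not known exactly. Their poses are not given: they have to be found in the camera images.
- coupon_box: Open-topped grey steel box fixed to the bench, 156 (x) x 220 (y) x 82 mm high, walls 4 mm, side flanges to y +-133 mm. Origin: centre of its underside, on the bench. Its -x side is the front (towards the robot, turned by the yaw). Left of the hinge a quarter arc of steel rod (75 mm radius about the hinge) carries one radial stub at 60 degrees: the lid lines up with it when the angle is right.
- lid_panel: The aluminium lid, 158 x 224 x 4 mm, about 0.5 kg, lying on the box top (its upper face 87 mm above the bench when shut). A 10 mm steel stem, straight on from the middle of its front edge, carries a black ball handle of 30 mm diameter. Origin on the hinge line, middle of the back edge; its -x axis points from the hinge to the ball.
- lid_ball (a point): Centre of the ball handle: 203 mm from the hinge line, 85 mm above the bench when shut, 45 mm in front of the lid's front edge. It may be pinched from either side (along the box's y) from above; the ball then turns between the fingers as the lid swings up. Lifting takes about 2 to 4 N.
- lid_hinge (a point): Middle of the hinge line, at the box's back edge (78 mm behind the box's middle), 84 mm above the bench. The hinge axis is the box's y axis.
- lid (a joint): Lid angle in rad: 0 shut, grows as the front edge rises, stop at 1.6. 60 degrees is 1.047. Gravity and a spring shut it from any angle up to the stop. With the latch over it, it cannot open.
- latch (a joint): Latch angle in rad: 0 when its arm points back over the lid (along the box's +x); grows as it turns clockwise seen from above; at 1.57 the arm points to the box's right (-y); stop at 1.65. It clears the lid from about 1.3 on. Starts between 0 and 0.3. Stays where it is left (stiff hinge: less than 2 N at the pin).
- latch_pin (a point): Top end of the latch's upright finger pin: 10 mm diameter, 28 mm tall, standing on the 4 mm thick, 14 mm wide latch arm, 40 mm from the pivot; the top is 122 mm above the bench, the arm's upper face 94 mm. Can be pushed or pinched. The arm ends 8 mm beyond the pin.
- latch_pivot (a point): Axis of the latch (upright), 20 mm in front of the lid's front edge and 85 mm to the right (-y) of the ball, at the height of the latch arm's upper face, 93 mm above the bench.
- t_coupon: Welded T-shaped steel test piece, 55 x 100 x 47 mm, loose on the box's floor under the lid. Origin: centre of its underside. Leave alone.
- pipe_coupon: Short piece of plain steel tube standing upright, 42 mm diameter, 50 mm tall, loose, to the left of the box. Origin: centre of its underside. Leave alone.
- dip_tin: Round tin with a pale lid, 70 mm diameter, 40 mm tall, loose, to the right of the box. Origin: centre of its underside. Leave alone.

How it is judged:
By the outcome, as a careful person would: the job done as asked, in the order asked, and still so for the second after the job is handed in, while the arm keeps its last pose, push and grip.
It also fails if it takes over 51 s, if anything falls off the work surface, if the arm or the gripper's body presses on something with over 40 N, if the wrist force passes 120 N, or if a joint passes its speed limit or range.

ROBOT

A 7-joint arm with a two-finger parallel gripper is mounted at the origin on a cart in front of the work surface, level with it; the furniture and walls round the work are solid. World frame = base frame: x ahead of the robot, y to its left, z up, the work surface at z = 0. Lengths are in mm, angles in rad, forces in N, time in s.
With the tool pointing down it reaches from about 350 to 900 mm from the base axis. Payload 8.1 kg.
Tool frame: the origin (TCP) lies on the centre line of the jaws, within the pads' length; the fingertips stand ctrl.nose_length ahead of it and the grasp point (between the pads) lies 5 mm behind it (ctrl.nose_length is the distance from the TCP to the fingertips, in mm); z points along the fingers, y is the line along which they close (so a half turn about z gives the same grasp; the last joint's range is limited). The gripper opens to 85 mm and grips with 20 to 120 N. Pads are 22 mm wide; open, the fingers measure 114 mm over their backs; the gripper's body (76 mm by 85 mm) begins 54 mm behind the grasp point. The pads swing forward as they close: fully open they stand 13 mm farther back than shut.
Start: joints at [1.128, 0.434, 0.025, 1.573, -0.012, 1.134, -0.075], TCP at [208.289, -589.285, 245.323] pointing down, gripper open.
Joint ranges: [-2.62, 2.62], [-0.44, 2.09], [-1.27, 1.32], [0.08, 2.57], [-1.32, 4.46], [0.12, 2], [-2.74, 2.74]. Speed limits (rad/s): [2.22, 2.22, 3.01, 3.01, 3.14, 3.14, 3.14].

INTERFACE

Orientations are given as a unit quaternion [x, y, z, w].
In Python, from cell import readout, viewer, ctrl gives the robot as it stands. The module is installed in compiled form; this text tells all that it offers.
- The arm moves only by the tool servo_tool, never from a script. Its argument "targets" is a list of rows, each a list of 2 entries, a list of its own where there are three numbers: the shift along the tool's x, y, z in mm, then the turn about the tool's z in degrees. A call has 1 to 8 rows; each row is the pose to reach, as a shift and turn from the pose commanded when the call began, along the tool's axes at that moment; what a row does not reach only later rows make up. A row lasts 1/12 s, in which the tool goes at most 41.7 mm and 7.16 degrees, less where a joint would pass 70% of its speed; a pose out of reach is approached as far as the arm can. A call with a gripper value outside its range is refused whole. "jaw" is the gripper command: -1 is fully open, 1 is shut, values between are in proportion, set as the call begins (left out, the last holds). The fingers move at their own pace and stop on an object; "grip_force" is the grip in N (left out, the last holds). Time passes only in rows, so rows that repeat a pose let the fingers close. It gives the time, the measured TCP pose, the force, the opening and the grip force at its end, in the units of the state.
- readout.observe(): the state, without advancing time (a new reading comes with each control period).
- viewer.read_camera(name): name is "side" or "top"; returns a dict with "color" (384x512x3 uint8, blue, green, red), "z_map" (384x512 float32, mm along the optical axis (not along the pixel's ray), 0 where there is no reading), "fovy" (degrees; the focal length in pixels is half the picture's height over the tangent of half this angle, whatever the lens; pixels are square), "cx", "cy" (the principal point, pixels), "R" (3x3) and "t" (3): a world point X has camera coordinates R X + t. Camera axes: x right, y down, z forward; pixel columns grow to the right and rows downward; lengths in mm; the calibration is good to about 2 mm. A picture is of the moment at which its call begins.
- ctrl.sign_off(): hands the job in; it is judged then, once.
The state is a dict: "time": time; "joints": joint angles; "qd": joint speeds; "effort": joint torques, N m; "position": TCP position; "eef_rot": TCP orientation; "wrist_force": force on the tool from outside, world axes, zero at the start; "moment": the same for the moment, N m; "width": finger opening in mm; "grip_force": force on a finger pad.
Only numpy, scipy, OpenCV 4.12 (cv2) and the standard library are available. Lean on these libraries where they do the work, as an engineer would, in place of code of your own. Each camera call takes 0.05 s, during which the arm holds its last target. There are 200 camera calls.

## Working session

There is one attempt and no reset: what is moved stays moved. The work goes in short steps, Python scripts to look and compute and a tool call to move; the robot and the scene stay as the last step left them, time stands still between calls to the robot, and variables do not carry over. Pictures are saved under pics/ and viewed, at most 10 in all, crops included, and the job is handed in when it is done.

Besides the shell and the picture viewer there is one more tool, called as name([rows], argument=value, ...), one row to a line, values as JSON. servo_tool: Moves the arm, as the interface text tells. Its arguments: {"type":"object","properties":{"targets":{"type":"array"},"jaw":{"type":"number"},"grip_force":{"type":"number"}},"required":["targets"]}

```bash
mkdir -p pics; cat > h.py <<'E'
import numpy as np, cv2
from cell import readout, viewer, ctrl
def cam(n):
    c=viewer.read_camera(n); c['f']=c['color'].shape[0]/2/np.tan(np.radians(c['fovy'])/2)
    c['R']=np.array(c['R']); c['t']=np.array(c['t']); return c
def plane(c,u,v,z):
    d=c['R'].T@np.array([(u-c['cx'])/c['f'],(v-c['cy'])/c['f'],1]); o=-c['R'].T@c['t']
    return o+d*(z-o[2])/d[2]
def cloud(c):
    v,u=np.mgrid[:c['z_map'].shape[0],:c['z_map'].shape[1]]; z=c['z_map']
    p=np.stack([(u-c['cx'])/c['f']*z,(v-c['cy'])/c['f']*z,z],-1)
    return (p-c['t'])@c['R']
def proj(c,X):
    p=c['R']@np.array(X)+c['t']; return c['f']*p[0]/p[2]+c['cx'],c['f']*p[1]/p[2]+c['cy']
E
python3 - <<'E'
from h import *
a=cam('top');b=cam('side')
cv2.imwrite('pics/a.png',a['color']);cv2.imwrite('pics/b.png',b['color'])
for c in(a,b): print(-c['R'].T@c['t'],c['R'][2],c['f'])
s=readout.observe();print(s,ctrl.nose_length)
E
```

```text
[ 566.22509628  -25.15316835 1211.46166344] [ 0.07254164 -0.01068256 -0.99730817] 456.3666452585033
[500.70133354 690.70856775 777.4314185 ] [ 0.1389091  -0.72350763 -0.67619595] 393.2465208034827
{'time': 0.1, 'joints': array([ 1.12835644,  0.43514959,  0.02493953,  1.57400637, -0.0116065 ,
        1.13399997, -0.07510828]), 'qd': array([-1.13820085e-03, -1.95557756e-04,  1.79607916e-03, -3.17847697e-03,
       -9.15581925e-04, -9.49091393e-05, -8.61293561e-04]), 'effort': array([ 3.70911090e-03, -6.71745229e+01,  1.02855630e+00, -3.16898525e+01,
        1.57655129e-02,  7.22510187e-03, -7.09602523e-05]), 'position': array([ 208.16244457, -588.85427723,  244.60623803]), 'eef_rot': array([ 9.85602249e-01,  1.69078986e-01, -1.73247832e-04, -6.87772657e-04]), 'wrist_force': array([ 0.5239965 , -0.10759298, -0.68235309]), 'moment': array([ 0.01781302, -0.01412182,  0.04336849]), 'grip_force': 0.0, 'width': 85.13636906159513} 14.0
```

View pics/a.png

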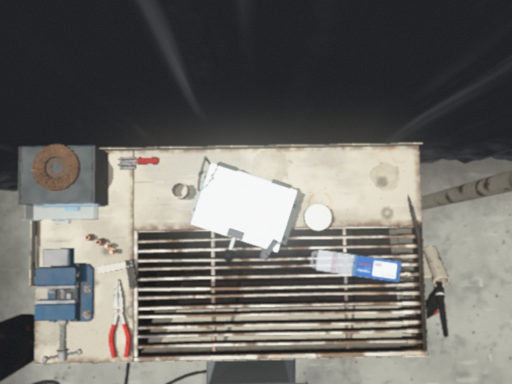

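View pics/b.png

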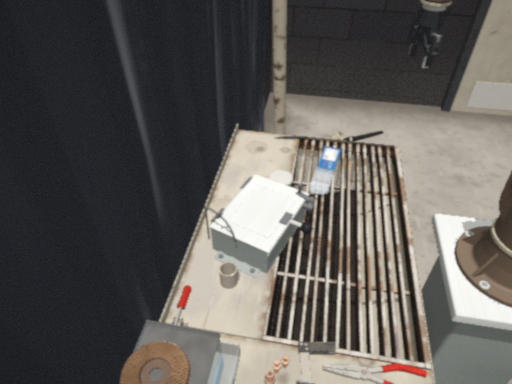

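The top view shows the white lid with corners near (218,163), (300,187), (272,250) and (192,222). The stem is at (233,240), the ball near (228,257), the latch near (268,252), the tube at (182,190) and the tin at (318,217). The side view agrees. Next I'll measure these with depth and enlarge the front.

```bash
python3 - <<'E'
from h import *
a=cam('top');b=cam('side')
P=cloud(a); g=a['color'].min(2)
m=((abs(P[...,2]-87)<8)&(g>200)).astype(np.uint8)
n,l,st,ce=cv2.connectedComponentsWithStats(m); k=1+st[1:,4].argmax()
q=P[l==k]; print(len(q),np.median(q[:,2]))
r=cv2.minAreaRect(q[:,:2].astype(np.float32)); print(r); print(cv2.boxPoints(r))
C=cloud(b)
for n_,c,X,bx in(('top',a,P,(215,225,75,55)),('side',b,C,(260,180,70,60))):
    u0,v0,w,h=bx
    cv2.imwrite(f'pics/{n_}z.png',cv2.resize(c['color'][v0:v0+h,u0:u0+w],None,fx=10,fy=10,interpolation=cv2.INTER_CUBIC))
# high points = pin
for X,nm in((P,'top'),(C,'side')):
    s=(X[...,2]>100)&(X[...,2]<130)&(X[...,0]>300)&(X[...,0]<750)&(abs(X[...,1])<300)
    print(nm,s.sum(),X[s][:12].round())
np.savez('v.npz',P=P,C=C,a=a['color'],b=b['color'])
E
```

```text
5676 87.30019178740285
((611.3018798828125, -2.7425384521484375), (223.7259521484375, 162.9768524169922), 70.89891052246094)
[[ 497.6944   -81.7807 ]
 [ 651.6982  -135.11258]
 [ 724.90936   76.29562]
 [ 570.9056   129.6275 ]]
top 51 [[725.  82. 126.]
 [722.  84. 128.]
 [723.  82. 124.]
 [723.  86. 108.]
 [722.  83. 112.]
 [723.  82. 102.]
 [667. 106. 128.]
 [665. 106. 127.]
 [663. 106. 124.]
 [663. 103. 128.]
 [661. 107. 119.]
 [661. 104. 120.]]
side 83 [[524. -77. 120.]
 [521. -75. 122.]
 [519. -75. 122.]
 [523. -72. 121.]
 [521. -69. 124.]
 [518. -72. 122.]
 [523. -66. 123.]
 [520. -67. 122.]
 [518. -70. 121.]
 [525. -72. 114.]
 [523. -67. 119.]
 [520. -66. 120.]]
```

View pics/topz.png

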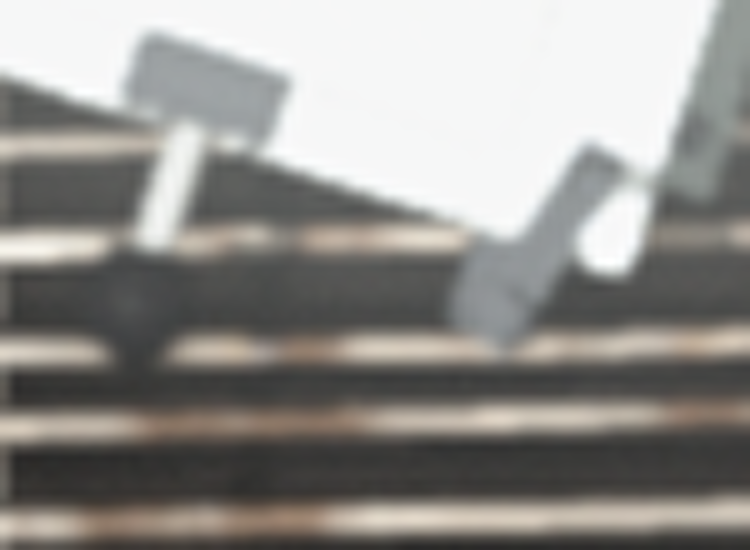

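View pics/sidez.png

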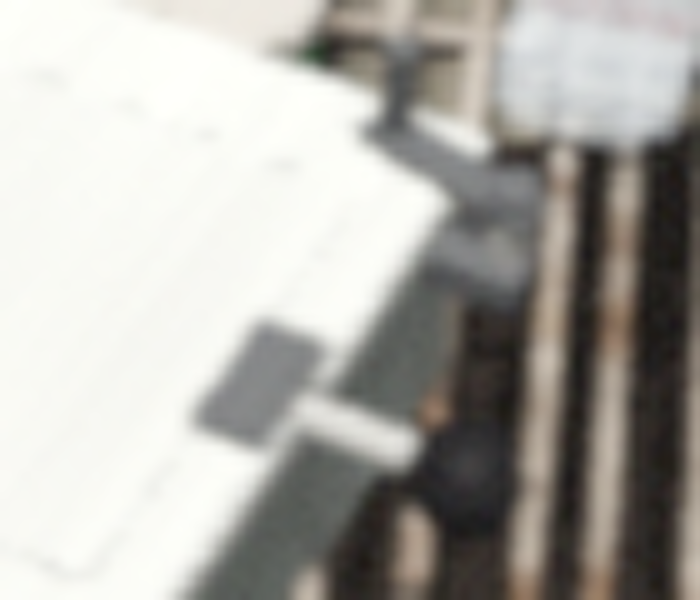

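The top crop shows the ball at about pixel (228.3,255.5), the latch pivot at (264.5,254.5) and the arm tip at (275,240). The side crop shows the pin top at about (300.3,184.5) and the ball at (306.5,227.5). I'll cross-check these by rays.

```bash
python3 - <<'E'
from h import *
a=cam('top');b=cam('side')
print('ball top',plane(a,228.3,255.5,85),'side',plane(b,306.8,227.7,85))
print('piv top',plane(a,264.8,254.5,94))
print('pin side',plane(b,300.2,184.7,120),'tip top',plane(a,274.5,240,94))
C=cloud(b);s=(C[...,2]>110)&(C[...,2]<128)&(C[...,0]>480)&(C[...,0]<550)&(C[...,1]<-50)&(C[...,1]>-100)
print(s.sum(),C[s].mean(0),np.argwhere(s).mean(0)[::-1])
P=cloud(a);q=P[(abs(P[...,2]-87)<4)&(a['color'].min(2)>200)]
from scipy.spatial.transform import Rotation as Ro
th=np.radians(-19.1);ex=np.array([np.cos(th),np.sin(th)]);ey=np.array([-ex[1],ex[0]])
q=q[np.hypot(*(q[:,:2]-[611,-3]).T)<140]
print(np.percentile(q[:,:2]@ex,[.5,2,98,99.5]),np.percentile(q[:,:2]@ey,[.5,2,98,99.5]))
print(readout.observe()['eef_rot'],Ro.from_quat(readout.observe()['eef_rot']).as_matrix().round(3))
E
```

```text
ball top [491.85763656  38.41525145  85.        ] side [490.97535147  41.12351736  85.        ]
piv top [493.21861552 -50.79102071  94.        ]
pin side [520.01575838 -71.11851485 120.        ] tip top [527.85134411 -75.09760069  94.        ]
21 [520.77705535 -68.82819767 118.26594541] [299.76190476 185.76190476]
[495.92844405 500.36134027 654.73506949 658.00936242] [ 86.83326558  90.15557798 304.90154784 307.85680302]
[ 9.85610616e-01  1.69031500e-01 -8.67281283e-05 -2.42715682e-04] [[ 0.943  0.333 -0.   ]
 [ 0.333 -0.943  0.   ]
 [-0.    -0.001 -1.   ]]
```

servo_tool([
  [[10, -8, 0], 2],
  [[30, -25, 0], 6],
  [[55, -45, 0], 11],
  [[80, -66, 0], 16],
  [[105, -86, 0], 22],
  [[130, -107, 0], 28],
  [[155, -128, 0], 34],
  [[175, -144, 0], 38.5],
], jaw=0, grip_force=20)

```text
time: 0.97
position: [326.5, -392.7, 245.4]
eef_rot: [0.986, -0.167, 0.0, -0.0]
wrist_force: [0.7, -0.4, 0.5]
width: 42.9
grip_force: 0.0
```

```bash
cat >> h.py <<'E'
from scipy.spatial.transform import Rotation as Ro
def goto(X):
    s=readout.observe(); R=Ro.from_quat(s['eef_rot']).as_matrix()
    print('t',s['time'],'pos',s['position'].round(1),'yawx',np.degrees(np.arctan2(R[1,0],R[0,0])).round(2),'tilt',R[:,2].round(3),'delta tool',(R.T@(np.array(X)-s['position'])).round(1),'F',s['wrist_force'].round(1),'w',s['width'],'g',s['grip_force'])
E
python3 -c "
from h import *
goto([520.5,-70.5,160])"
```

```text
t 0.9667 pos [ 326.5 -392.7  245.4] yawx -19.27 tilt [ 0.     0.001 -1.   ] delta tool [  76.8 -368.1   85.7] F [ 0.7 -0.4  0.5] w 42.891138593709115 g 0.0
```

servo_tool([
  [[8, -36, 0], 0],
  [[15, -72, 0], 0],
  [[23, -110, 0], 0],
  [[31, -148, 0], 0],
  [[39, -185, 0], 0],
  [[47, -222, 0], 0],
  [[55, -260, 0], 0],
  [[62, -298, 0], 0],
])

```text
time: 1.63
position: [481.8, -132.1, 245.6]
eef_rot: [0.986, -0.165, 0.0, 0.0]
wrist_force: [0.9, -1.5, -0.4]
width: 42.8
grip_force: 0.0
```

servo_tool([
  [[5, -25, 10], 0],
  [[10, -48, 30], 0],
  [[14, -64, 50], 0],
  [[15, -70, 70], 0],
  [[15, -70, 83], 0],
  [[15, -70, 86], 0],
  [[15, -70, 86], 0],
])

```text
time: 2.22
position: [517.5, -72.5, 158.6]
eef_rot: [0.986, -0.165, -0.001, 0.0]
wrist_force: [-1.3, 0.7, -0.1]
width: 42.8
grip_force: 0.0
```

```bash
python3 -c "
from h import *
goto([520.5,-70.5,114])
b=cam('side');a=cam('top')
o=np.hstack([cv2.resize(c['color'][v:v+100,u:u+80],None,fx=5,fy=5,interpolation=cv2.INTER_CUBIC) for c,u,v in((b,255,130),(a,225,190))])
cv2.imwrite('pics/c.png',o)"
```

```text
t 2.2167 pos [517.5 -72.5 158.6] yawx -19.03 tilt [-0.002 -0.    -1.   ] delta tool [ 2.3 -3.  44.6] F [-1.3  0.7 -0.1] w 42.777670534408166 g 0.0
```

View pics/c.png

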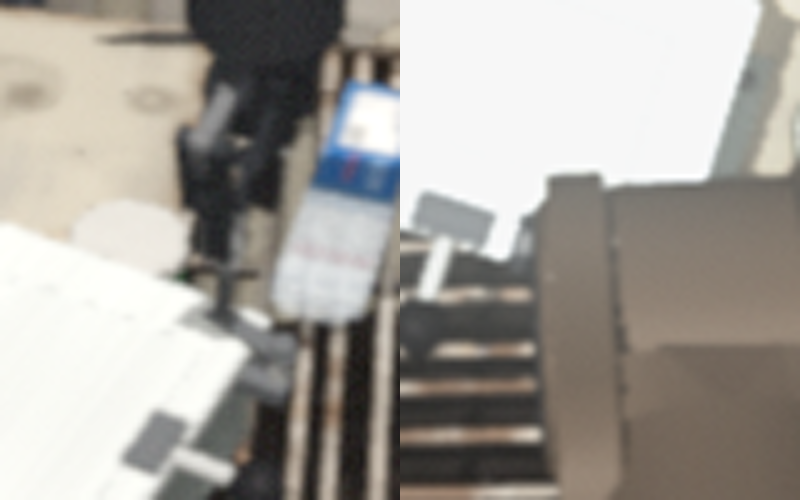

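The side view shows the two fingers around and just above the pin, whose top is near crop (225,280). I'll go down and pinch it.

servo_tool([
  [[2, -3, 8], 0],
  [[2, -3, 18], 0],
  [[2, -3, 30], 0],
  [[2, -3, 40], 0],
  [[2, -3, 44], 0],
  [[2, -3, 44], 0],
])

```text
time: 2.82
position: [520.2, -70.3, 114.1]
eef_rot: [0.986, -0.165, -0.001, 0.0]
wrist_force: [0.4, 0.3, -1.4]
width: 42.8
grip_force: 0.0
```

servo_tool([
  [[0, 0, 0], 0],
  [[0, 0, 0], 0],
  [[0, 0, 0], 0],
  [[0, 0, 0], 0],
  [[0, 0, 0], 0],
  [[0, 0, 0], 0],
], jaw=1, grip_force=20)

```text
time: 3.32
position: [521.5, -70.3, 115.8]
eef_rot: [0.986, -0.165, 0.001, -0.0]
wrist_force: [0.0, 0.1, 3.2]
width: 8.8
grip_force: 21.4
```

```bash
python3 -c "
from h import *
goto([520.5,-70.5,114])"
```

```text
t 3.3167 pos [521.5 -70.3 115.8] yawx -19.04 tilt [ 0.001 -0.    -1.   ] delta tool [-0.8  0.5  1.8] F [0.  0.1 3.2] w 8.756578576700232 g 21.407669484615326
```

servo_tool([
  [[-1, 3, 0], 0],
  [[-2, 6.5, 0], 0],
  [[-4, 10, 0], 0],
  [[-6, 13.5, 0], 0],
  [[-8.5, 17, 0], 0],
  [[-11, 19.5, 0], 0],
  [[-11, 19.5, 0], 0],
])

```text
time: 3.9
position: [504.0, -86.0, 115.7]
eef_rot: [0.986, -0.166, 0.0, 0.0]
wrist_force: [2.5, -1.9, 5.2]
width: 9.0
grip_force: 21.7
```

```bash
python3 -c "
from h import *
goto([520.5,-70.5,114])"
```

```text
t 3.9 pos [504.  -86.  115.7] yawx -19.09 tilt [ 0.001 -0.001 -1.   ] delta tool [ 10.5 -20.    1.7] F [ 2.5 -1.9  5.2] w 9.029044836671812 g 21.6593536734581
```

Following well.

servo_tool([
  [[-3, 2.5, 0], 0],
  [[-6.5, 5, 0], 0],
  [[-10, 7, 0], 0],
  [[-13.5, 8.5, 0], 0],
  [[-17, 9.8, 0], 0],
  [[-21, 10.7, 0], 0],
  [[-25, 11.2, 0], 0],
  [[-29, 11.3, 0], 0],
])

```text
time: 4.57
position: [473.6, -85.0, 115.5]
eef_rot: [0.986, -0.165, 0.001, -0.001]
wrist_force: [9.1, 4.2, 1.9]
width: 9.0
grip_force: 21.6
```

servo_tool([
  [[-0.5, 0, 0], 0],
  [[-0.5, 0, 0], 0],
  [[-0.5, 0, 0], 0],
])

```text
time: 4.82
position: [473.7, -85.0, 115.6]
eef_rot: [0.986, -0.165, 0.001, -0.001]
wrist_force: [7.3, 4.0, 1.5]
width: 8.9
grip_force: 21.4
```

```bash
python3 -c "
from h import *
goto([520.5,-70.5,114])
b=cam('side')
cv2.imwrite('pics/d.png',cv2.resize(b['color'][130:230,250:350],None,fx=5,fy=5,interpolation=cv2.INTER_CUBIC))"
```

```text
t 4.8167 pos [473.7 -85.  115.6] yawx -18.96 tilt [ 0.002  0.001 -1.   ] delta tool [ 39.5 -28.9   1.7] F [7.3 4.  1.5] w 8.876004943679815 g 21.44619047641754
```

View pics/d.png

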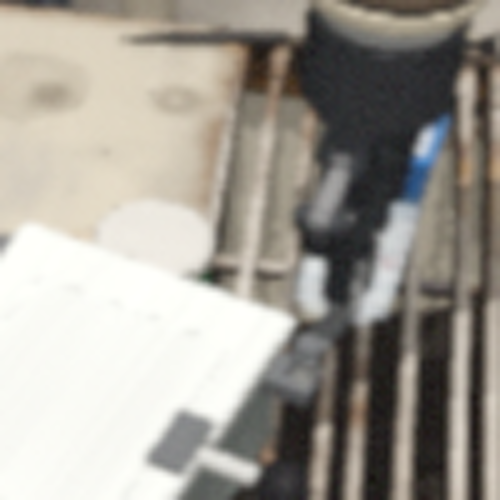

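The side view shows the latch arm now pointing right, away from the lid, with the fingers on the pin near crop (340,300). Release, rise and go over the ball.

servo_tool([
  [[0.5, 0, 0], 0],
  [[0.5, 0, 0], 0],
  [[0.5, 0, 0], 0],
  [[0.5, 0, 0], 0],
  [[0.5, 0, -8], 0],
  [[0.5, 0, -20], 0],
  [[0.5, 0, -34], 0],
  [[0.5, 0, -45], 0],
], jaw=0)

```text
time: 5.53
position: [472.9, -86.4, 161.5]
eef_rot: [0.986, -0.165, -0.0, 0.0]
wrist_force: [-0.1, -0.0, 0.1]
width: 42.4
grip_force: 0.0
```

servo_tool([
  [[-3, -15, 0], 0],
  [[-8, -38, 0], 0],
  [[-13, -62, 0], 0],
  [[-17, -86, 0], 0],
  [[-21, -110, 0], 0],
  [[-22, -123, 0], 0],
  [[-22, -123, 0], 0],
  [[-22, -123, 0], 0],
], jaw=-0.4)

```text
time: 6.2
position: [492.3, 37.4, 160.6]
eef_rot: [0.986, -0.165, -0.0, 0.0]
wrist_force: [-0.1, -0.0, 0.6]
width: 59.7
grip_force: 0.0
```

```bash
python3 -c "
from h import *
goto([492.8,38.8,80])
b=cam('side');a=cam('top')
o=np.hstack([cv2.resize(c['color'][v:v+100,u:u+80],None,fx=5,fy=5,interpolation=cv2.INTER_CUBIC) for c,u,v in((b,265,150),(a,235,190))])
cv2.imwrite('pics/e.png',o)"
```

```text
t 6.2 pos [492.3  37.4 160.6] yawx -18.95 tilt [-0. -0. -1.] delta tool [ 0.  -1.5 80.6] F [-0.1 -0.   0.6] w 59.66739641292773 g 0.0
```

View pics/e.png

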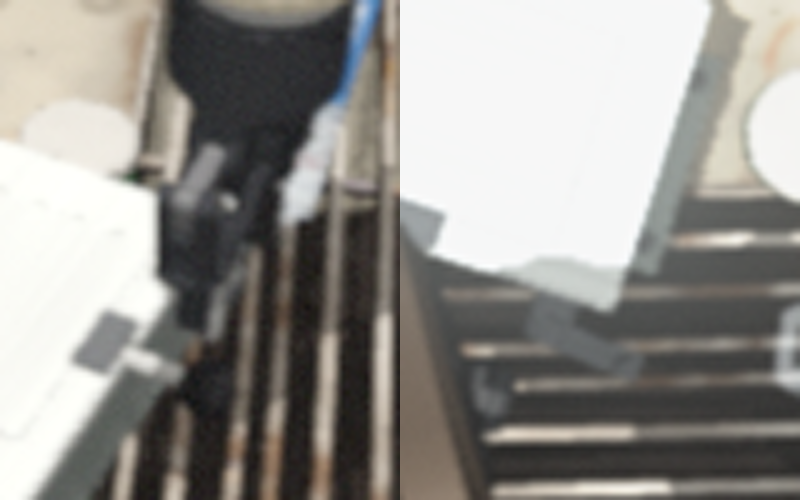

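The top view shows the latch arm parallel to the front edge and fully clear, from crop (545,320) to (630,360). The ball is still at side pixel (306.6,227.6). I'll go down and pinch it.

servo_tool([
  [[0, -1.5, 12], 0],
  [[0, -1.5, 28], 0],
  [[0, -1.5, 45], 0],
  [[0, -1.5, 60], 0],
  [[0, -1.5, 72], 0],
  [[0, -1.5, 80], 0],
  [[0, -1.5, 80], 0],
  [[0, -1.5, 80], 0],
])

```text
time: 6.97
position: [492.8, 37.8, 80.3]
eef_rot: [0.986, -0.166, -0.0, 0.0]
wrist_force: [0.9, -1.4, 0.3]
width: 59.8
grip_force: 0.0
```

servo_tool([
  [[0, 0, 0], 0],
  [[0, 0, 0], 0],
  [[0, 0, 0], 0],
  [[0, 0, 0], 0],
  [[0, 0, 0], 0],
  [[0, 0, 0], 0],
], jaw=1, grip_force=35)

```text
time: 7.47
position: [494.1, 40.2, 81.3]
eef_rot: [0.986, -0.165, 0.001, -0.001]
wrist_force: [0.1, 5.4, 1.8]
width: 27.7
grip_force: 34.3
```

```bash
python3 -c "
from h import *
goto([492.8,38.8,80])
for d in range(0,61,4):
  t=np.radians(d); print(d,round(203*(1-np.cos(t)),1),round(-203*np.sin(t),1),end='; ')"
```

```text
t 7.4667 pos [494.1  40.2  81.3] yawx -18.96 tilt [ 0.003  0.002 -1.   ] delta tool [-0.8  1.7  1.3] F [0.1 5.4 1.8] w 27.736163253816876 g 34.33743417263031
0 0.0 -0.0; 4 0.5 -14.2; 8 2.0 -28.3; 12 4.4 -42.2; 16 7.9 -56.0; 20 12.2 -69.4; 24 17.6 -82.6; 28 23.8 -95.3; 32 30.8 -107.6; 36 38.8 -119.3; 40 47.5 -130.5; 44 57.0 -141.0; 48 67.2 -150.9; 52 78.0 -160.0; 56 89.5 -168.3; 60 101.5 -175.8;
```

servo_tool([
  [[0, -1, -4], 0],
  [[0.3, -1, -10], 0],
  [[0.8, -1, -17], 0],
  [[1.6, -1, -25], 0],
  [[2.8, -1, -33], 0],
  [[4.4, -1, -42], 0],
  [[6, -1, -49], 0],
  [[8, -1, -56], 0],
])

```text
time: 8.13
position: [501.2, 37.7, 137.4]
eef_rot: [0.986, -0.165, 0.0, -0.001]
wrist_force: [3.8, 4.7, -5.3]
width: 28.1
grip_force: 34.8
```

```bash
python3 -c "
from h import *
goto([492.8,38.8,80])
b=cam('side');a=cam('top')
o=np.hstack([cv2.resize(c['color'][v:v+120,u:u+110],None,fx=3.6,fy=3.6,interpolation=cv2.INTER_CUBIC) for c,u,v in((b,205,150),(a,190,150))])
cv2.imwrite('pics/f.png',o)"
```

```text
t 8.1333 pos [501.2  37.7 137.4] yawx -19.0 tilt [ 0.001  0.001 -1.   ] delta tool [-8.4  1.8 57.4] F [ 3.8  4.7 -5.3] w 28.095083943410813 g 34.79391932487488
```

View pics/f.png

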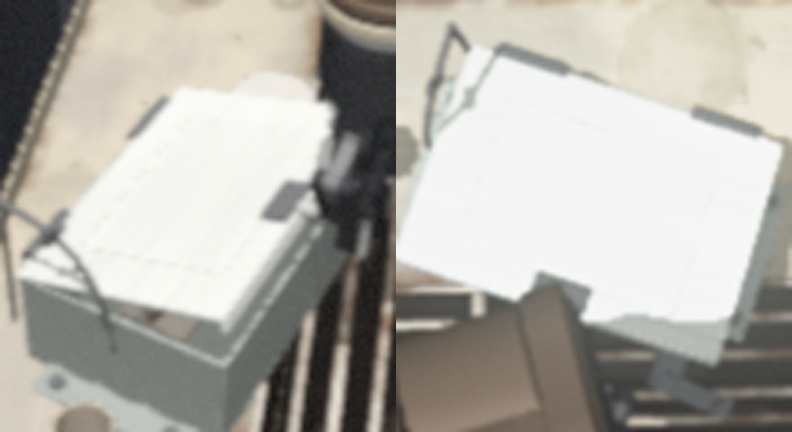

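The lid has risen about 16°, with the gripper still on the ball and the latch still clear. Carry on lifting.

servo_tool([
  [[2, -0.5, -6.7], 0],
  [[4.2, -0.5, -13.4], 0],
  [[6.8, -0.5, -20], 0],
  [[9.6, -0.5, -26.6], 0],
  [[12.5, -0.5, -33], 0],
  [[15.8, -0.5, -39.3], 0],
  [[19.2, -0.5, -45.5], 0],
  [[22.8, -0.5, -51.6], 0],
])

```text
time: 8.9
position: [522.1, 30.5, 187.9]
eef_rot: [0.986, -0.165, -0.0, -0.0]
wrist_force: [2.5, 4.4, -5.6]
width: 27.7
grip_force: 34.8
```

```bash
python3 -c "
from h import *
goto([492.8,38.8,80])
for d in range(34,61,2):
  t=np.radians(d); print(d,round(203*(1-np.cos(t))-30.8,1),round(-203*np.sin(t)+107.6,1),end='; ')"
```

```text
t 8.9 pos [522.1  30.5 187.9] yawx -19.01 tilt [-0.001  0.001 -1.   ] delta tool [-30.3   1.7 108. ] F [ 2.5  4.4 -5.6] w 27.69566525207246 g 34.832539558410645
34 3.9 -5.9; 36 8.0 -11.7; 38 12.2 -17.4; 40 16.7 -22.9; 42 21.3 -28.2; 44 26.2 -33.4; 46 31.2 -38.4; 48 36.4 -43.3; 50 41.7 -47.9; 52 47.2 -52.4; 54 52.9 -56.6; 56 58.7 -60.7; 58 64.6 -64.6; 60 70.7 -68.2;
```

servo_tool([
  [[3.9, 0, -5.9], 0],
  [[8, 0, -11.7], 0],
  [[12.2, 0, -17.4], 0],
  [[16.7, 0, -22.9], 0],
  [[21.3, 0, -28.2], 0],
  [[26.2, 0, -33.4], 0],
  [[31.2, 0, -38.4], 0],
  [[36.4, 0, -43.3], 0],
])

```text
time: 9.57
position: [556.2, 18.7, 231.0]
eef_rot: [0.986, -0.165, -0.001, -0.0]
wrist_force: [-0.9, 5.3, -4.9]
width: 27.9
grip_force: 35.0
```

servo_tool([
  [[5.3, 0, -4.6], 0],
  [[10.8, 0, -9.1], 0],
  [[16.5, 0, -13.3], 0],
  [[22.3, 0, -17.4], 0],
  [[26, 0, -20], 0],
  [[28.5, 0, -21.5], 0],
  [[28.5, 0, -21.5], 0],
  [[28.5, 0, -21.5], 0],
])

```text
time: 10.23
position: [583.4, 9.3, 252.3]
eef_rot: [0.986, -0.165, -0.001, -0.0]
wrist_force: [-0.5, 5.2, -5.2]
width: 27.7
grip_force: 35.1
```

```bash
python3 - <<'E'
from h import *
goto([492.8,38.8,80])
b=cam('side');a=cam('top')
th=np.radians(-19.1);ex=np.array([np.cos(th),np.sin(th),0]);ey=np.array([-ex[1],ex[0],0])
H=656*ex+197.5*ey+[0,0,84]
for c in(a,b):
    X=cloud(c); q=X[c['color'].min(2)>150]-H
    x=-q@ex; y=q@ey; z=q[:,2]; r=np.hypot(x,z)
    s=(abs(y)<105)&(r<150)&(r>50)&(z>30); print(s.sum())
    if s.sum()<50: continue
    A=np.stack([x[s],z[s]],1); m=A.mean(0); d=np.linalg.svd(A-m,full_matrices=0)[2][0]; d*=np.sign(d[1]); print('angle',np.degrees(np.arctan2(d[1],d[0])),'offset',np.cross(d,m), 'by mean', np.degrees(np.arctan2(m[1],m[0])))
o=np.hstack([cv2.resize(c['color'][v:v+130,u:u+110],None,fx=3.6,fy=3.6,interpolation=cv2.INTER_CUBIC) for c,u,v in((b,205,130),(a,190,130))])
cv2.imwrite('pics/g.png',o)
E
```

```text
t 10.2333 pos [583.4   9.3 252.3] yawx -19.0 tilt [-0.002  0.001 -1.   ] delta tool [-95.    1.6 172.4] F [-0.5  5.2 -5.2] w 27.700012992800783 g 35.11276423931122
571
angle 55.115566103872546 offset 4.595908734059158 by mean 58.03809280379053
164
angle 55.100794787913856 offset 3.4273492090170663 by mean 57.07980031410069<stdin>:11: DeprecationWarning: Arrays of 2-dimensional vectors are deprecated. Use arrays of 3-dimensional vectors instead. (deprecated in NumPy 2.0)
```

View pics/g.png

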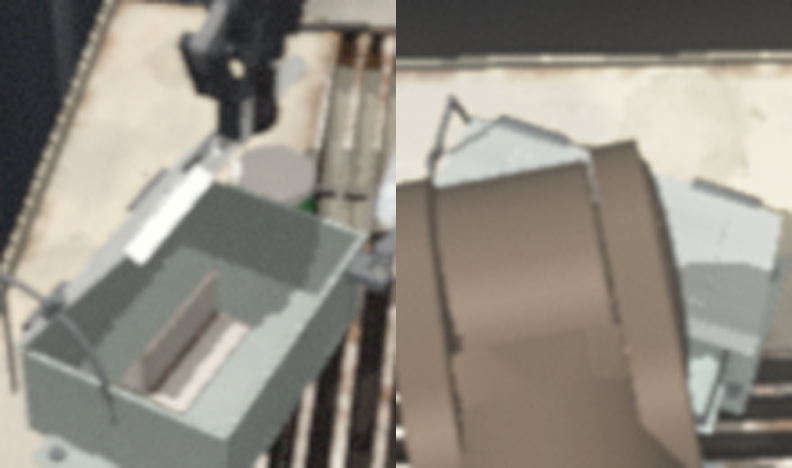

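The side view shows the lid nearly up, with the T coupon visible inside. The arm covers much of the lid in the top view. Kinematics give about 57.5° and depth a little less, so I'll raise it about 3° more and do one robust plane check.

servo_tool([
  [[3, 0, -1.9], 0],
  [[6, 0, -3.7], 0],
  [[9, 0, -5.4], 0],
  [[9, 0, -5.4], 0],
  [[9, 0, -5.4], 0],
  [[9, 0, -5.4], 0],
  [[9, 0, -5.4], 0],
  [[9, 0, -5.4], 0],
])

```text
time: 11.0
position: [591.6, 6.5, 257.6]
eef_rot: [0.986, -0.165, -0.001, -0.0]
wrist_force: [-0.0, 5.6, -4.8]
width: 28.1
grip_force: 35.4
```

```bash
python3 - <<'E'
from h import *
goto([494.1,40.2,81.3])
b=cam('side');a=cam('top')
th=np.radians(-19.1);ex=np.array([np.cos(th),np.sin(th),0]);ey=np.array([-ex[1],ex[0],0])
H=656*ex+197.5*ey+[0,0,84]
X=cloud(a)-H
x=-X@ex; y=X@ey; z=X[...,2]
for lo,hi in((-108,-75),(75,108),(-108,108)):
    r=np.hypot(x,z); an=np.degrees(np.arctan2(z,x))
    s=(y>lo)&(y<hi)&(r<150)&(r>25)&(an>48)&(an<75)
    A=np.stack([x[s],z[s]],1)
    if len(A)<20: print(len(A)); continue
    d=cv2.fitLine(A.astype(np.float32),cv2.DIST_WELSCH,0,.01,.01).ravel(); print(lo,len(A),np.degrees(np.arctan2(abs(d[1]),abs(d[0]))),'pt',d[2:],'median(an-1.7@100)',np.median(an[s]-np.degrees(3/r[s])))
cv2.imwrite('pics/i.png',np.hstack([cv2.resize(b['color'][150:250,190:290],None,fx=4,fy=4,interpolation=cv2.INTER_CUBIC),cv2.resize(a['color'][130:230,190:290],None,fx=4,fy=4,interpolation=cv2.INTER_CUBIC)]))
E
```

```text
t 11.0 pos [591.6   6.5 257.6] yawx -18.99 tilt [-0.002  0.001 -1.   ] delta tool [-1.028e+02 -1.000e-01  1.765e+02] F [-0.   5.6 -4.8] w 28.078403041372123 g 35.381895303726196
-108 368 57.981167 pt [44.365646 78.93034 ] median(an-1.7@100) 58.73718999444249
75 69 58.104027 pt [19.118553 38.191444] median(an-1.7@100) 59.568865500981616
-108 658 57.985653 pt [39.035194 70.94064 ] median(an-1.7@100) 59.076409902532
```

View pics/i.png

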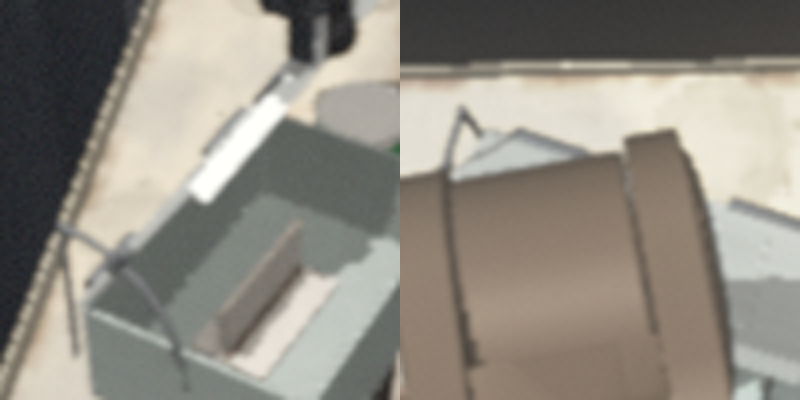

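Kinematics say 60.4° and depth says 58–59°. The lid edge lines up with the stub at side crop (120,255), the test piece is visible and the grip is steady. Handing in.

```bash
python3 -c "
from h import *
print(readout.observe()['qd'].round(3)); print(ctrl.sign_off())"
```

```text
[-0.     0.001  0.002  0.    -0.     0.001  0.   ]
the job is handed in; nothing more can be done
None
```

I turned the latch fully clear and handed the job in after 11 s of the 51 s allowed, with the gripper holding the lid steady by its ball at about 60° (60.4° from the arm's motion, 58–59° from depth) and the test piece in view.

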